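Close the vial lane of the lidding machine to the gauge mark

ROBOT

A 6-joint arm with a two-finger parallel gripper is mounted at the origin on the work surface. World frame = base frame: x ahead of the robot, y to its left, z up, the work surface at z = 0. Lengths are in m, angles in rad, forces in N, time in s.
With the tool pointing down it reaches from about 0.35 to 0.975 m from the base axis. Payload 4.9 kg.
Tool frame: the origin (TCP) lies on the centre line of the jaws, within the pads' length; the fingertips stand 8 mm ahead of it and the grasp point (between the pads) lies 11 mm behind it; y points along the fingers, x is the direction in which the jaws open and shut, and the axes are right-handed (so a half turn about y gives the same grasp; the last joint's range is limited). The gripper opens to 85 mm and grips with 20 to 120 N. Pads are 22 mm wide; open, the fingers measure 114 mm over their backs; the gripper's body (76 mm by 85 mm) begins 54 mm behind the grasp point. The pads swing forward as they close: fully open they stand 13 mm farther back than shut.
Start: joints at [-0.119, 0.053, 1.613, -0, 1.476, -0.119], TCP at [0.625, 0, 0.239] pointing down, gripper open.
Joint ranges: [-3.01, 3.01], [-1.01, 2.22], [0.06, 2.58], [-1.02, 4.17], [0.09, 2.62], [-3.14, 3.14]. Speed limits (rad/s): [2.57, 2.57, 3.14, 3.14, 3.14, 3.14].

INTERFACE

Orientations are given as a rotation vector (axis times angle).
In Python, from station import arm, get_image, camera_params, spotter gives the robot as it stands. The module is installed in compiled form; this text tells all that it offers.
- The arm moves only by the tool play_rows, never from a script. Its argument "rows" is text: rows parted by semicolons, each of 7 numbers parted by spaces: the shift along the tool's x, y, z each as a share of 0.3 m, from -1 to 1, then the turn, a rotation vector about the tool's x, y, z each as a share of 8 degrees, from -1 to 1, then the closure, from 0 (fully open) to 1 (shut). A call has 1 to 5 rows; each row shifts and turns the pose as measured when the row begins, along the tool's axes as they then stand; what a row does not reach is not made up. A row lasts 1/10 s, in which the tool goes at most 50 mm and 8.59 degrees, less where a joint would pass 70% of its speed; a pose out of reach is approached as far as the arm can. A call with a number of a shift or a turn outside -1 to 1 is refused whole. A call with a gripper value outside its range is refused whole. The fingers move at their own pace and stop on an object; "grip_force" is the grip in N (left out, the last holds). Time passes only in rows, so rows that do not move let the fingers close. It gives the time, the measured TCP pose, the force and the opening at its end, in the units of the state.
- arm.sense(): the state, without advancing time (a new reading comes with each control period).
- get_image(name): name is "scene" or "side" or "wrist"; returns the picture (420x560x3 uint8, red, green, blue); there is no depth.
- camera_params(name): a dict with "fx", "fy", "cx", "cy" (pixels), "R" (3x3) and "t" (3): a world point X has camera coordinates R X + t. Camera axes: x right, y down, z forward; pixel columns grow to the right and rows downward; lengths in m; the calibration is good to about 2 mm. A picture is of the moment at which its call begins: read the wrist's pose just before it. camera_params takes no time and is no camera call; for the wrist camera it gives the pose at the moment of the call.
- arm.sign_off(): hands the job in, once; it reports no verdict.
Trained networks look in the newest picture that a camera, given by its name, has taken for a name from the list of things; names that differ only in an ending like _2 or _b are one class to them, and where a whole thing is asked for, a point or a joint stands for the part that bears it (a point fixed in the world has none). Each returns a list of dicts, best first, with "confidence" (0 to 1); they miss things now and then, are a little off and sometimes report something else, mostly with a low value. They report only what shows in the picture. A call takes as long as a camera call.
- spotter.spot_in(camera, target): "bbox" ([left, top, width, height] in pixels, round what is visible of it).
- spotter.cut_out(camera, target): "pixels" (420x560 bool, what is visible of it) and "bbox" ([left, top, width, height] in pixels, round what is visible of it).
- spotter.place_of(camera, target): "point" ([row, column] in pixels: a listed point, or the origin of a listed thing).
The state is a dict: "time_s": time; "q": joint angles; "qvel": joint speeds; "tau": joint torques, N m; "position": TCP position; "tcp_rot": TCP orientation; "force": force on the tool from outside, world axes, zero at the start; "ft_torque": the same for the moment, N m; "opening": opening from 0.0 (shut) to 1.0 (fully open).
Only numpy, scipy, OpenCV 4.12 (cv2) and the standard library are available. Lean on these libraries where they do the work, as an engineer would, in place of code of your own. Each camera call takes 0.05 s, during which the arm holds its last target. There are 200 camera calls.

TASK

Close the vial lane of the lidding machine to its gauge mark: with a light fingertip on top of the black knurled adjuster wheel, roll the wheel stroke by stroke until the blue pointer on the moving guide rail stands in line with the red gauge mark, then take the hand away. Work by the wheel alone: do not push the rail or the red mark, and do not pinch the wheel or pick anything up. Leave the vials and everything else on the bench standing where they are.

Things in the scene. Friction and masses are not known exactly. Their poses are not given: they have to be found in the camera images.
- machine: Bench-top vial lidding machine, fixed: white housing 260 mm (x) by 400 mm (y), steel deck 70 mm above the table. Origin: centre of its underside, on the table. Own x points from its front (robot's side, buttons) to its back, own y along the vial lane (grey slat belt between two aluminium guide rails), z up.
- head (a point): Underside of the black lidding chuck over the lane's +y end, 155 mm above the table. Chuck, motor, arm and column are one fixed piece, 300 mm above the table at the highest, reaching from 30 mm before this point to 100 mm behind it (machine's x) and 26 mm to either side (y).
- wheel: Black knurled adjuster wheel with light grey ridges, 60 mm across, 18 mm wide. Origin: its centre on the axle, 106 mm above the table, at (-85, -70, 106) mm in the machine's frame. The axle is fixed along the machine's y; the body's own x and z turn with the wheel. It turns with about 1.2 N at the rim and stays where left; the rim is rigid: a press of 3 to 10 N is enough.
- wheel_top (a point): Fixed point at the very top of the wheel, 136 mm above the table: the place for the fingertip. Axes are the machine's. Stroking the top to the machine's +x (away from the robot) moves the rail to +x and closes the lane, 8 mm per radian of wheel: 10 mm of stroke gives 2.7 mm. Beside the wheel, cheeks (both sides) and rack bar (25 mm to +y) end 14 mm or more below this point.
- rail: Moving near guide rail with rack bar, guide rod and pointer: an aluminium bar 8 mm thick (x), 285 mm long (y), 15 mm high. Origin: its mid-thickness and half height, 107.5 mm above the table, at y 0 of the machine. It slides along the machine's x, from x = 2 mm in the machine's frame (lane open, gap 64 mm) to 32 mm (end stop, gap 34 mm). Driven by the wheel; not to be touched.
- pointer (a point): The nose of the thin blue pointer blade (3 mm wide) at the -y end of the moving rail, over the white scale strip, 115.5 mm above the table. It moves with the rail along the machine's x.
- mark (a point): Tip of the red gauge mark, a red clip 6 mm wide on the white scale strip, facing the pointer; the point is the middle of its width, on top. Axes are the machine's. At the start it is 10 to 25 mm farther along the machine's +x than the pointer; the lane is set when both have the same x in the machine's frame. Its place differs from run to run; not to be touched.
- vial_a: Clear sample vial with a white lid, 34 mm across, 62 mm tall, standing in the lane on the deck (70 mm above the table). Origin: centre of its underside. A bystander.
- vial_b: A like vial standing behind the first in the lane. A bystander.
- vial_c: A like vial standing on the deck about 105 mm from the wheel towards the machine's +y. A bystander.
- forceps: Steel forceps, 130 mm long and 12 mm high, lying on the table in front of the machine; origin under the middle. A bystander.
- brush: Small sorting brush with wooden handle, 160 mm long, 9 mm high, lying on the table in front of the machine; origin under the middle. A bystander.
- spray: White plastic bottle with blue cap, 60 mm across, 165 mm tall, on the table right of the machine; origin: centre of its underside. A bystander.
- counter: Steel tally counter, 48 mm across, 40 mm tall, on the table left of the machine; origin: centre of its underside. A bystander.

How it is judged:
By the outcome, as a careful person would: the job done as asked, in the order asked, and still so for the second after the job is handed in, with the robot touching nothing.
It also fails if it takes over 51 s, if anything falls off the work surface, if the arm or the gripper's body presses on something with over 40 N, if the wrist force passes 120 N, or if a joint passes its speed limit or range.

## Working session

There is one attempt and no reset: what is moved stays moved. The work goes in short steps, Python scripts to look and compute and a tool call to move; the robot and the scene stay as the last step left them, time stands still between calls to the robot, and variables do not carry over. Pictures are saved under pics/ and viewed, about 8 in all and at most 12, crops included, and the job is handed in when it is done.

Besides the shell and the picture viewer there is one more tool, called after "Request:" as name(argument=value, ...), one argument or row to a line, values as JSON. play_rows: Moves the arm, as the interface text tells. Shift numbers are shares of 0.3 m and turn numbers shares of 8 degrees, none past 1 either way. Its arguments: {"type":"object","properties":{"rows":{"type":"string"},"grip_force":{"type":"number"}},"required":["rows"]}

```bash
mkdir -p pics; cat > h.py <<'E'
import numpy as np, cv2
from station import arm,get_image,camera_params,spotter
def ray(cam,rc,P=None):
    P=P or camera_params(cam);R=np.array(P["R"]);t=np.array(P["t"])
    d=R.T@np.array([(rc[1]-P["cx"])/P["fx"],(rc[0]-P["cy"])/P["fy"],1]);return -R.T@t,d
def atz(cam,rc,z):
    o,d=ray(cam,rc);return o+d*(z-o[2])/d[2]
def proj(cam,X):
    P=camera_params(cam);c=np.array(P["R"])@np.array(X)+np.array(P["t"]);return P["fy"]*c[1]/c[2]+P["cy"],P["fx"]*c[0]/c[2]+P["cx"]
def save(cam,n):
    im=get_image(cam);cv2.imwrite(f"pics/{n}.png",im[:,:,::-1]);return im
E
python3 - <<'E'
from h import *
s=arm.sense();print(s["time_s"],s["position"],s["tcp_rot"],s["opening"])
Z=dict(wheel_top=.136,wheel=.106,pointer=.1155,mark=.1155,head=.155,machine=0,vial_c=.07,rail=.1075)
ims=[]
for c in("scene","side"):
    ims.append(save(c,c+"0"))
    for k,z in Z.items():
        for r in spotter.place_of(c,k)[:1]: print(c,k,np.round(r["point"],1),round(r["confidence"],2),np.round(atz(c,r["point"],z),4))
E
```

```text
0.0 [6.24393345e-01 7.87835312e-05 2.38069454e-01] [-1.57054826  0.00161467  0.00162033] 1.0011004942232715
scene wheel_top [221.9 258.8] 0.81 [ 0.554  -0.0764  0.136 ]
scene wheel [223.1 260.9] 0.69 [ 0.5396 -0.0608  0.106 ]
scene pointer [260.9 249.5] 0.57 [ 0.648  -0.1716  0.1155]
scene mark [267.5 255.9] 0.5 [ 0.6782 -0.169   0.1155]
scene head [201.  341.7] 0.71 [0.6502 0.1777 0.155 ]
scene machine [251.6 292.3] 0.58 [0.627  0.0008 0.    ]
scene vial_c [213.1 281.4] 0.66 [0.5164 0.0358 0.07  ]
scene rail [227.8 292.8] 0.95 [0.6163 0.0092 0.1075]
side wheel_top [224.4 300.1] 0.79 [ 0.5443 -0.085   0.136 ]
side wheel [231.1 302.5] 0.85 [ 0.5534 -0.0738  0.106 ]
side pointer [247.8 355.1] 0.9 [ 0.6475 -0.1755  0.1155]
side mark [236.6 240.1] 0.65 [ 0.4037 -0.0676  0.1155]
side head [158.7 308.3] 0.68 [0.6404 0.177  0.155 ]
side machine [243.7 315.4] 0.63 [ 0.609  -0.0038  0.    ]
side vial_c [202.7 322.4] 0.81 [0.6523 0.0778 0.07  ]
side rail [205.  319.4] 0.96 [0.6242 0.0181 0.1075]
```

```bash
sleep 0
python3 - <<'E'
import cv2
a=cv2.imread('pics/scene0.png');b=cv2.imread('pics/side0.png')
cv2.imwrite('pics/a0.png',cv2.resize(a[130:340,150:430],(800,600),interpolation=3))
cv2.imwrite('pics/b0.png',cv2.resize(b[130:340,190:470],(800,600),interpolation=3))
E
```

```text
(no output)
```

View pics/a0.png

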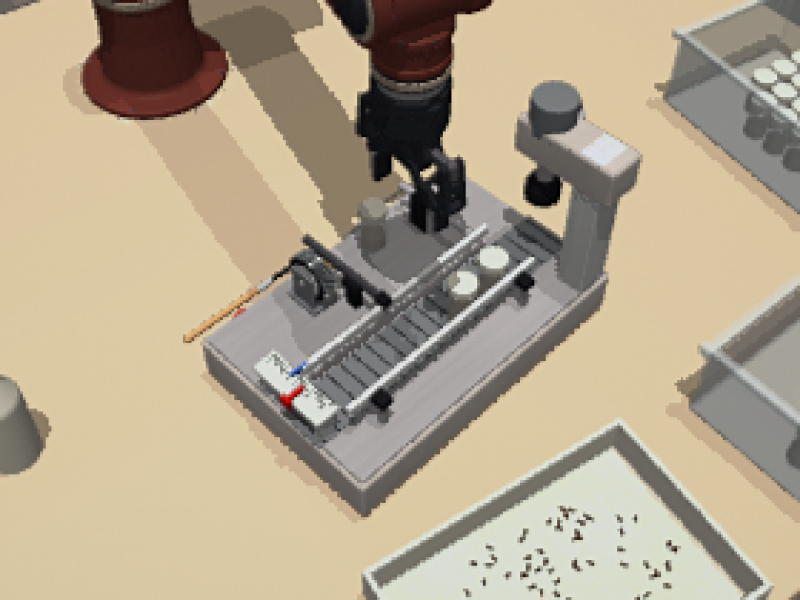

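View pics/b0.png

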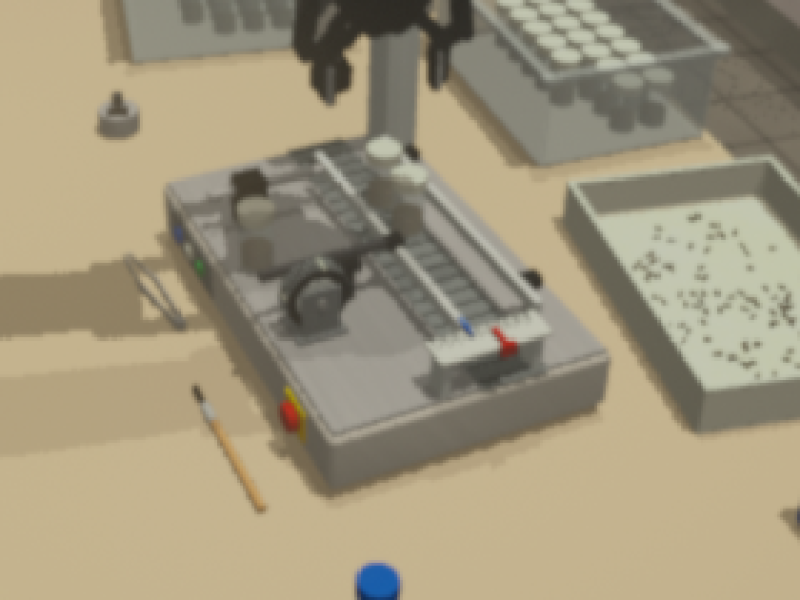

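```bash
cat > fit.py <<'E'
from h import *
from scipy.optimize import least_squares
k=280/800
S=lambda x,y:(130+y*k,150+x*k)
T=lambda x,y:(130+y*k,190+x*k)
obs=[("scene",S(206,346),(-.13,-.2,.07)),("scene",S(365,487),(.13,-.2,.07)),("scene",S(606,276),(.13,.2,.07)),
("side",T(166,187),(-.13,.2,.07)),("side",T(330,437),(-.13,-.2,.07)),("side",T(606,356),(.13,-.2,.07)),
("scene",(221.9,258.8),(-.085,-.07,.136)),("side",(224.4,300.1),(-.085,-.07,.136)),("side",(231.1,302.5),(-.085,-.07,.106)),("scene",(223.1,260.9),(-.085,-.07,.106))]
def M(p,X):
    c,s=np.cos(p[2]),np.sin(p[2]);return np.array([p[0]+c*X[0]-s*X[1],p[1]+s*X[0]+c*X[1],X[2]])
def inv(p,X):
    c,s=np.cos(p[2]),np.sin(p[2]);d=np.array(X[:2])-p[:2];return np.array([c*d[0]+s*d[1],-s*d[0]+c*d[1]])
E
python3 - <<'E'
from fit import *
f=lambda p:np.concatenate([np.array(proj(c,M(p,X)))-rc for c,rc,X in obs])
r=least_squares(f,[.63,0,0],loss="soft_l1");p=r.x
print(p,np.degrees(p[2]));print(np.round(r.fun.reshape(-1,2),1).tolist())
print("wheeltop",M(p,(-.085,-.07,.136)))
for n,c,rc in(("ptr","scene",(260.9,249.5)),("ptr","side",(247.8,355.1)),("mark","scene",(267.5,255.9)),("mark","side",T(498,343))):print(n,c,inv(p,atz(c,rc,.1155)))
print(camera_params("wrist"))
E
```

```text
[0.62278614 0.00781811 0.14597525] 8.363765511961752
[[-2.6, -2.9], [1.3, -1.7], [-1.0, 2.1], [-3.8, -0.6], [-0.4, 0.4], [-2.5, 4.3], [-1.4, -0.2], [-3.1, 0.6], [0.3, -1.8], [3.6, -1.8]]
wheeltop [ 0.54887218 -0.07380128  0.136     ]
ptr scene [-0.00113328 -0.18119465]
ptr side [-0.00220146 -0.18496702]
mark scene [ 0.02910802 -0.18301355]
mark side [ 0.01274116 -0.19998538]
{'fx': 356.5117632222366, 'fy': 356.5117632222366, 'cx': 279.7636246185105, 'cy': 210.04657841692534, 'R': array([[ 9.99999725e-01,  7.06303598e-04,  2.27918518e-04],
       [ 5.94334923e-04, -9.46040106e-01,  3.24049017e-01],
       [ 4.44497046e-04, -3.24048792e-01, -9.46040265e-01]]), 't': array([-0.62431854, -0.04306872,  0.38082156])}
```

```bash
python3 - <<'E'
from h import *
save("wrist","w0")
for k in("wheel_top","wheel","pointer","mark","vial_c"):
    for r in spotter.place_of("wrist",k)[:2]: print(k,np.round(r["point"],1),round(r["confidence"],2),atz("wrist",r["point"],dict(wheel_top=.136,wheel=.106,vial_c=.07).get(k,.1155)))
E
```

```text
wheel_top [303.  178.7] 0.87 [ 0.54591195 -0.07483818  0.136     ]
wheel [280.6 191.2] 0.57 [ 0.54875156 -0.072517    0.106     ]
pointer [378.4 307.4] 0.73 [ 0.64970639 -0.16848441  0.1155    ]
mark [375.6 328.5] 0.8 [ 0.66887994 -0.16524995  0.1155    ]
vial_c [136.9 331.4] 0.96 [0.66779718 0.04407181 0.07      ]
vial_c [ 78.1 321.9] 0.87 [0.65797289 0.09057398 0.07      ]
```

View pics/w0.png

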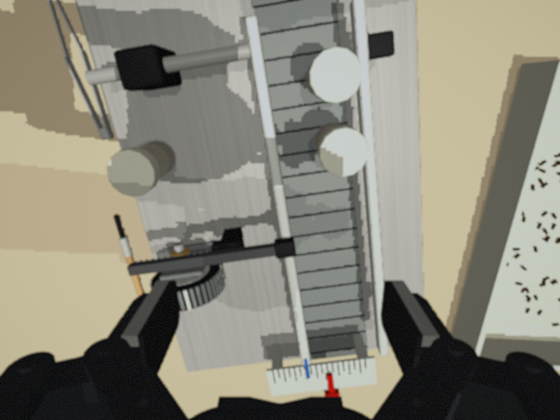

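```bash
python3 - <<'E'
from fit import *
for a,b in(((20,248),(350,301)),((20,256),(350,308)),((5,356),(350,378))):
    A,B=atz("wrist",a,.115),atz("wrist",b,.115);d=A-B;print(A,B,np.degrees(np.arctan2(-d[0],d[1])))
P=atz("wrist",(372,307),.1155);Q=atz("wrist",(377,331),.1155);print(P,Q)
for y in(6,8.36,10):
    c,s=np.cos(np.radians(y)),np.sin(np.radians(y));d=Q-P;print(y,"gap",c*d[0]+s*d[1])
E
```

```text
[0.60354041 0.12487388 0.115     ] [ 0.64324611 -0.1371529   0.115     ] 8.616646201095215
[0.60874214 0.12487772 0.115     ] [ 0.64946527 -0.13714954  0.115     ] 8.833985795932335
[0.6731642  0.13353859 0.115     ] [ 0.71166005 -0.13711593  0.115     ] 8.095020593250384
[ 0.64915158 -0.16114553  0.1155    ] [ 0.67123699 -0.16685569  0.1155    ]
6 gap 0.02136754774081931
8.36 gap 0.02102051692091532
10 gap 0.020758322624463924
```

Request:
play_rows(
  rows="-0.096 0 -0.084 0 -0.35 0 1; -0.096 0 -0.084 0 -0.35 0 1; -0.096 0 -0.084 0 -0.35 0 1; 0 0.1 0 0 0 0 1; 0 0 0 0 0 0 1",
  grip_force=30,
)

```text
time_s: 1.7
position: [0.5405, -0.0821, 0.2091]
tcp_rot: [-1.568, -0.123, 0.12]
force: [-1.7, -0.1, -0.5]
opening: 0.141
```

Request:
play_rows(
  rows="0 0.08 0.023 0 0.06 0 1; 0 0.08 0 0 0 0 1; 0 0.02 0 0 0 0 1; 0 0 0 0 0 0 1",
)

```text
time_s: 2.1
position: [0.5426, -0.0753, 0.1591]
tcp_rot: [-1.571, -0.121, 0.109]
force: [0.7, 0.6, 0.1]
opening: 0.002
```

```bash
python3 - <<'E'
from h import *
s=arm.sense();print(s["time_s"],s["position"],s["tcp_rot"],s["opening"],s["force"])
a=save("wrist","w1");b=save("side","s1")
cv2.imwrite("pics/c1.png",np.hstack([cv2.resize(a[180:420,120:400],(400,343))[:,:,::-1],cv2.resize(b[150:300,230:405],(400,343),interpolation=3)[:,:,::-1]]))
for k in("wheel_top","pointer","mark"):
  for c in("wrist","side"):
    for r in spotter.place_of(c,k)[:1]: print(c,k,np.round(r["point"],1),round(r["confidence"],2),atz(c,r["point"],dict(wheel_top=.136).get(k,.1155)))
E
```

```text
2.1 [ 0.54261545 -0.07528363  0.15907149] [-1.57085152 -0.12095596  0.10905675] 0.002048039876903582 [0.65713936 0.57728062 0.10633107]
wrist wheel_top [262.9 286. ] 0.95 [ 0.54590591 -0.0747774   0.136     ]
side wheel_top [224.1 298.7] 0.86 [ 0.54143815 -0.08300871  0.136     ]
side pointer [245.3 355.9] 0.64 [ 0.65239006 -0.16768591  0.1155    ]
side mark [242.1 317.1] 0.69 [ 0.57113565 -0.13385801  0.1155    ]
```

View pics/c1.png

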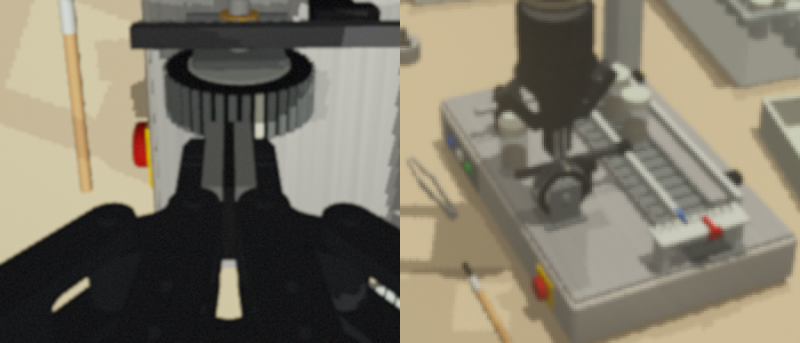

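Request:
play_rows(
  rows="-0.02 0.02 0.002 0 0 0 1; 0 0.02 0 0 0 0 1; 0 0 0 0 0 0 1",
)

```text
time_s: 2.8
position: [0.5365, -0.0762, 0.1472]
tcp_rot: [-1.572, -0.122, 0.106]
force: [-0.0, 0.4, 0.5]
opening: -0.0
```

Request:
play_rows(
  rows="0 0.005 0 0 0 0 1; 0 0.005 0 0 0 0 1; 0 0 0 0 0 0 1",
)

```text
time_s: 3.1
position: [0.5363, -0.0762, 0.1437]
tcp_rot: [-1.572, -0.122, 0.107]
force: [-0.3, -0.2, 1.0]
opening: 0.001
```

Request:
play_rows(
  rows="0 0.003 0 0 0 0 1; 0 0.001 0 0 0 0 1",
)

```text
time_s: 3.3
position: [0.5367, -0.0762, 0.1436]
tcp_rot: [-1.572, -0.122, 0.107]
force: [-1.3, 0.9, 2.6]
opening: -0.003
```

Request:
play_rows(
  rows="0 0.004 0 0 0 0 1; 0.013 0.004 0 0 0 0 1; 0.013 0.004 0 0 0 0 1",
)

```text
time_s: 3.6
position: [0.5462, -0.0748, 0.1439]
tcp_rot: [-1.571, -0.126, 0.103]
force: [-2.2, 1.5, 4.7]
opening: -0.001
```

Request:
play_rows(
  rows="0.013 0.004 0 0 0 0 1; 0.013 0.004 0 0 0 0 1; 0 -0.05 0 0 0 0 1; 0 0 0 0 0 0 1",
)

```text
time_s: 4.0
position: [0.5556, -0.0734, 0.1597]
tcp_rot: [-1.572, -0.129, 0.101]
force: [0.2, 0.5, 0.8]
opening: 0.0
```

```bash
cat > look.py <<'E'
from fit import *
import sys
n=sys.argv[1]
s=arm.sense();print(s["time_s"],s["position"],s["force"])
y=np.radians(8.5);u=np.array([np.cos(y),np.sin(y)])
for c in("side","scene"):
  save(c,c+n)
  d={}
  for k in("pointer","mark"):
    r=spotter.place_of(c,k)
    if r: d[k]=atz(c,r[0]["point"],.1155)[:2];print(c,k,np.round(r[0]["point"],1),round(r[0]["confidence"],2),d[k])
  if len(d)==2: print("gap mm",1e3*u@(d["mark"]-d["pointer"]))
a=cv2.imread(f"pics/side{n}.png");b=cv2.imread(f"pics/scene{n}.png")
cv2.imwrite(f"pics/v{n}.png",np.hstack([cv2.resize(a[225:275,330:390],(400,333),interpolation=3),cv2.resize(b[240:290,225:285],(400,333),interpolation=3)]))
E
python3 look.py 2
```

```text
4.0 [ 0.55561927 -0.07342401  0.15968791] [0.20705511 0.50903629 0.80829208]
side pointer [246.8 358.7] 0.57 [ 0.6565616 -0.1743039]
side mark [246.3 360.5] 0.6 [ 0.66110194 -0.17370277]
gap mm 4.579321907643847
scene pointer [262.6 250.6] 0.76 [ 0.654943   -0.17222429]
scene mark [265.8 256.7] 0.35 [ 0.67465476 -0.16397366]
gap mm 20.714768138443358
```

View pics/v2.png

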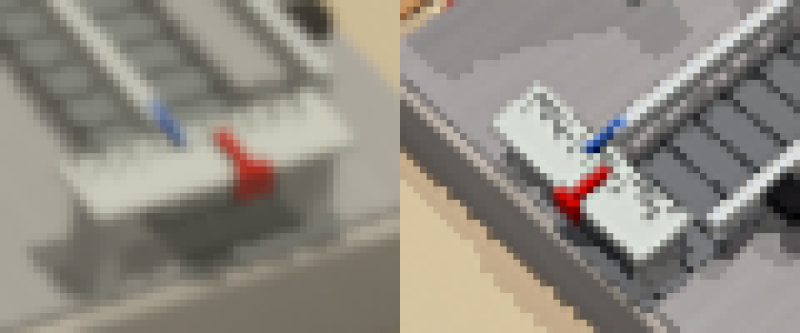

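Request:
play_rows(
  rows="-0.062 0 0 0 0 0 1; 0 0.035 0 0 0 0 1; 0 0.008 0 0 0 0 1; 0 0.004 0 0 0 0 1",
)

```text
time_s: 4.7
position: [0.5361, -0.0758, 0.1431]
tcp_rot: [-1.57, -0.125, 0.103]
force: [-4.1, 1.8, 12.9]
opening: 0.002
```

Request:
play_rows(
  rows="0.013 0.003 0 0 0 0 1; 0.013 0.004 0 0 0 0 1; 0.013 0.004 0 0 0 0 1; 0.013 0.004 0 0 0 0 1; 0 -0.05 0 0 0 0 1",
)

```text
time_s: 5.2
position: [0.555, -0.0721, 0.1565]
tcp_rot: [-1.567, -0.127, 0.101]
force: [0.9, -0.4, -0.4]
opening: -0.0
```

Request:
play_rows(
  rows="-0.064 0 0 0 0 0 1; 0 0.032 0 0 0 0 1; 0 0.003 0 0 0 0 1; 0 0.003 0 0 0 0 1",
)

```text
time_s: 5.6
position: [0.5389, -0.0753, 0.1476]
tcp_rot: [-1.568, -0.131, 0.097]
force: [-0.2, 0.2, -0.2]
opening: 0.002
```

Request:
play_rows(
  rows="-0.01 0.008 0 0 0 0 1; 0 0.004 0 0 0 0 1; 0 0.003 0 0 0 0 1",
)

```text
time_s: 5.9
position: [0.5365, -0.0757, 0.1433]
tcp_rot: [-1.568, -0.131, 0.098]
force: [-3.5, 1.5, 8.2]
opening: -0.002
```

Stroke 3, then lift to look from above with the wrist camera.

Request:
play_rows(
  rows="0.013 0.003 0 0 0 0 1; 0.013 0.004 0 0 0 0 1; 0.013 0.004 0 0 0 0 1; 0.013 0.004 0 0 0 0 1; 0 -0.06 0 0 0 0 1",
)

```text
time_s: 6.4
position: [0.5531, -0.0724, 0.1593]
tcp_rot: [-1.566, -0.131, 0.098]
force: [-0.3, 0.2, -1.1]
opening: -0.002
```

Request:
play_rows(
  rows="0.05 -0.13 0 0 0 0 1; 0.1 -0.13 0.06 0 0 0 1; 0.1 0 0.06 0 0 0 1; 0 0 0.06 0 0 0 1; 0 0 0 0 0 0 1",
)

```text
time_s: 6.9
position: [0.6219, -0.0071, 0.2419]
tcp_rot: [-1.567, -0.132, 0.094]
force: [-0.4, -0.6, -0.0]
opening: -0.0
```

```bash
cat > wl.py <<'E'
from fit import *
import sys
n=sys.argv[1]
s=arm.sense();print(s["time_s"],s["position"],s["force"])
P=camera_params("wrist");im=save("wrist",n)
y=np.radians(8.5);u=np.array([np.cos(y),np.sin(y)]);v=np.array([-u[1],u[0]])
# rectified top view: plane z=.1155, axes u (right), -v (down), 0.25 mm/px, centred on scale
C=np.array([.660,-.164]);m=.00025;W,H=400,300
g=np.float32([[0,0],[W,0],[W,H],[0,H]])
src=np.float32([proj("wrist",[*(C+u*(a-W/2)*m-v*(b-H/2)*m),.1155])[::-1] for a,b in g])
print("corner px",src.round().tolist())
top=cv2.warpPerspective(im,cv2.getPerspectiveTransform(src,g),(W,H),flags=cv2.INTER_CUBIC)
cv2.imwrite(f"pics/{n}t.png",cv2.resize(top,(800,600))[:,:,::-1])
i=top.astype(int)
for nm,mk in(("blue",(i[...,2]>i[...,0]+50)),("red",(i[...,0]>i[...,2]+80)&(i[...,0]>i[...,1]+80))):
    r,c=np.nonzero(mk)
    if len(r):
        e=(r>r.max()-20) if nm=="blue" else (r<r.min()+20)
        print(nm,len(r),"rows",r.min(),r.max(),"x mm mean",c.mean()*.25,"tip",c[e].mean()*.25)
d={}
for k in("pointer","mark"):
    q=spotter.place_of("wrist",k)
    if q: d[k]=atz("wrist",q[0]["point"],.1155)[:2];print(k,np.round(q[0]["point"],1),round(q[0]["confidence"],2))
if len(d)==2:print("net gap",1e3*u@(d["mark"]-d["pointer"]))
E
python3 wl.py w3
```

```text
6.9 [ 0.62186381 -0.00708327  0.24192255] [-0.41538299 -0.5981449  -0.00455903]
corner px [[238.0, 336.0], [351.0, 334.0], [347.0, 399.0], [241.0, 402.0]]
```

View pics/w3t.png

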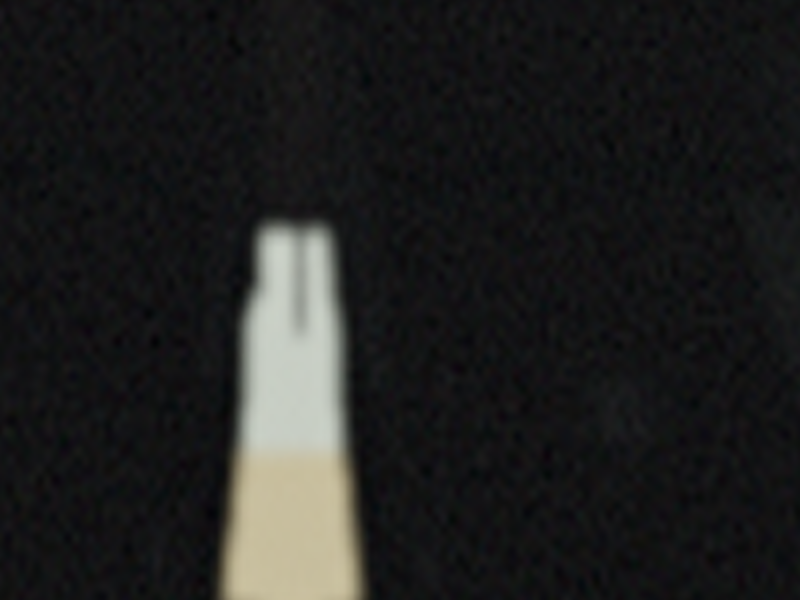

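Request:
play_rows(
  rows="0.016 0 -0.12 0 0 0 1; 0.016 0 -0.12 0 0 0 1; 0.016 0 -0.12 0 0 0 1; 0.016 0 -0.12 0 0 0 1; 0 0 0 0 0 0 1",
)

```text
time_s: 7.55
position: [0.6574, -0.1575, 0.2372]
tcp_rot: [-1.567, -0.122, 0.095]
force: [0.4, 0.7, -0.0]
opening: 0.003
```

```bash
python3 wl.py w4
```

```text
7.55 [ 0.6573908  -0.15748003  0.23716147] [ 0.35237505  0.67599475 -0.01089183]
corner px [[211.0, 168.0], [348.0, 166.0], [343.0, 258.0], [218.0, 260.0]]
blue 949 rows 63 148 x mm mean 55.72892518440464 tip 55.80542986425339
red 2594 rows 149 251 x mm mean 58.86516962220509 tip 58.74785100286533
pointer [213.  287.7] 0.82
mark [215.6 292.6] 0.65
net gap 4.114458159955571
```

View pics/w4t.png

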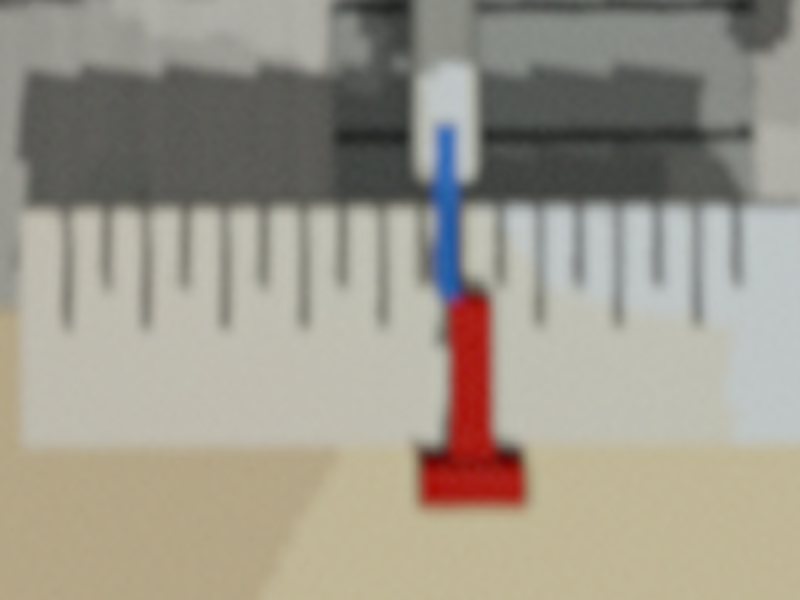

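Request:
play_rows(
  rows="-0.112 0 0.106 0 0 0 1; -0.112 0 0.106 0 0 0 1; -0.112 0 0.106 0 0 0 1; 0 0.1 0 0 0 0 1; 0 0.12 0 0 0 0 1",
)

```text
time_s: 8.2
position: [0.5421, -0.0659, 0.1723]
tcp_rot: [-1.566, -0.137, 0.095]
force: [0.5, -0.2, -0.6]
opening: 0.001
```

Request:
play_rows(
  rows="-0.002 0.04 -0.03 0 0.05 0 1; 0 0.02 0 0 0 0 1; 0 0 0 0 0 0 1",
)

```text
time_s: 8.5
position: [0.5395, -0.0722, 0.1495]
tcp_rot: [-1.563, -0.128, 0.098]
force: [-0.1, -0.2, -0.0]
opening: -0.0
```

Request:
play_rows(
  rows="0.008 0.015 -0.01 0 0 0 1; 0 0.004 0 0 0 0 1; 0 0.003 0 0 0 0 1",
)

```text
time_s: 8.8
position: [0.5453, -0.076, 0.146]
tcp_rot: [-1.565, -0.132, 0.093]
force: [0.7, 0.4, 0.0]
opening: 0.002
```

Request:
play_rows(
  rows="0 0.006 0 0 0 0 1; 0 0.004 0 0 0 0 1; 0 0.003 0 0 0 0 1",
)

```text
time_s: 9.1
position: [0.5467, -0.0765, 0.1439]
tcp_rot: [-1.566, -0.134, 0.091]
force: [-1.2, 1.7, 4.7]
opening: -0.005
```

Request:
play_rows(
  rows="0.013 0.004 0 0 0 0 1; 0.01 0.003 0 0 0 0 1; 0 0.002 0 0 0 0 1",
)

```text
time_s: 9.4
position: [0.555, -0.0752, 0.144]
tcp_rot: [-1.566, -0.136, 0.089]
force: [-1.8, 0.3, 4.2]
opening: 0.001
```

Request:
play_rows(
  rows="0 -0.06 0 0 0 0 1; 0 -0.15 0 0 0 0 1; 0.1 -0.08 -0.09 0 0 0 1; 0.1 0 -0.09 0 0 0 1; 0.1 0 -0.09 0 0 0 1",
)

```text
time_s: 9.9
position: [0.6516, -0.1418, 0.2331]
tcp_rot: [-1.565, -0.136, 0.095]
force: [-0.0, 0.3, 0.4]
opening: 0.001
```

Request:
play_rows(
  rows="0 0 0 0 0 0 1; 0 0 0 0 0 0 1",
)

```text
time_s: 10.1
position: [0.6539, -0.1446, 0.2309]
tcp_rot: [-1.566, -0.133, 0.094]
force: [-0.1, 0.3, -0.5]
opening: -0.002
```

```bash
python3 wl.py w5
```

```text
10.1 [ 0.65392657 -0.14459211  0.23091585] [-0.1095346   0.3240732  -0.52099745]
corner px [[212.0, 185.0], [350.0, 184.0], [345.0, 275.0], [218.0, 277.0]]
blue 901 rows 73 157 x mm mean 57.932297447280796 tip 57.96547619047619
red 2668 rows 160 262 x mm mean 58.92803598200899 tip 58.68909348441926
pointer [234. 291.] 0.77
mark [234.9 293.2] 0.67
net gap 1.6606207895887912
```

View pics/w5t.png

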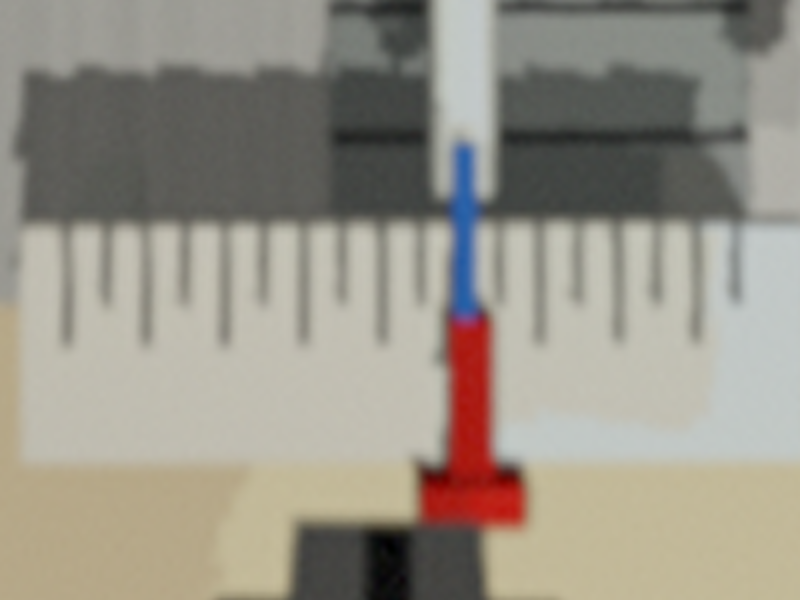

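Request:
play_rows(
  rows="-0.116 0 0.088 0 0 0 1; -0.116 0 0.088 0 0 0 1; -0.116 0 0.088 0 0 0 1; 0 0.1 0 0 0 0 1; 0 0.1 0 0 0 0 1",
)

```text
time_s: 10.75
position: [0.5344, -0.0758, 0.1708]
tcp_rot: [-1.568, -0.143, 0.09]
force: [0.1, 0.4, 0.2]
opening: 0.003
```

Request:
play_rows(
  rows="0 0.01 0 0 0.05 0 1; 0 0 0 0 0 0 1",
)

```text
time_s: 10.95
position: [0.5304, -0.0737, 0.1642]
tcp_rot: [-1.566, -0.133, 0.09]
force: [1.0, -0.5, 1.2]
opening: -0.001
```

Request:
play_rows(
  rows="0.05 0 -0.01 0 0 0 1; 0 0.04 0 0 0 0 1; 0 0 0 0 0 0 1",
)

```text
time_s: 11.25
position: [0.5471, -0.0746, 0.1553]
tcp_rot: [-1.568, -0.136, 0.088]
force: [-0.2, 0.3, -0.7]
opening: -0.002
```

Request:
play_rows(
  rows="0 0.028 0 0 0 0 1; 0 0 0 0 0 0 1; 0 0 0 0 0 0 1",
)

```text
time_s: 11.55
position: [0.5473, -0.0748, 0.1471]
tcp_rot: [-1.568, -0.137, 0.087]
force: [1.2, 0.5, 0.3]
opening: -0.002
```

Request:
play_rows(
  rows="0 0.01 0 0 0 0 1; 0 0.004 0 0 0 0 1; 0 0.003 0 0 0 0 1",
)

```text
time_s: 11.85
position: [0.5483, -0.0748, 0.144]
tcp_rot: [-1.568, -0.138, 0.085]
force: [-1.8, 1.5, 4.7]
opening: -0.002
```

Request:
play_rows(
  rows="0.005 0.003 0 0 0 0 1; 0 0.002 0 0 0 0 1",
)

```text
time_s: 12.05
position: [0.5505, -0.0745, 0.1441]
tcp_rot: [-1.568, -0.14, 0.084]
force: [-2.1, 0.1, 4.7]
opening: 0.002
```

Lift and look again, lower for a sharper view.

Request:
play_rows(
  rows="0 -0.06 0 0 0 0 1; 0 -0.15 0 0 0 0 1; 0.1 -0.08 -0.09 0 0 0 1; 0.1 0 -0.09 0 0 0 1; 0.1 0 -0.09 0 0 0 1",
)

```text
time_s: 12.55
position: [0.6464, -0.1412, 0.2331]
tcp_rot: [-1.568, -0.139, 0.09]
force: [-0.1, 0.7, 0.7]
opening: -0.002
```

Request:
play_rows(
  rows="0 0.05 0 0 0 0 1; 0 0 0 0 0 0 1; 0 0 0 0 0 0 1",
)

```text
time_s: 12.85
position: [0.6487, -0.144, 0.2149]
tcp_rot: [-1.568, -0.136, 0.089]
force: [-0.6, 0.3, -0.0]
opening: -0.002
```

```bash
python3 wl.py w6
```

```text
12.85 [ 0.64866652 -0.14395583  0.21494493] [-0.59949403  0.29689807 -0.03876754]
corner px [[216.0, 193.0], [362.0, 192.0], [355.0, 287.0], [222.0, 290.0]]
blue 932 rows 68 153 x mm mean 58.04747854077253 tip 58.08133971291866
red 2559 rows 156 261 x mm mean 58.73397811645174 tip 57.94565217391305
pointer [245.5 298. ] 0.57
mark [245.5 300.7] 0.72
net gap 2.3695026374450507
```

View pics/w6t.png

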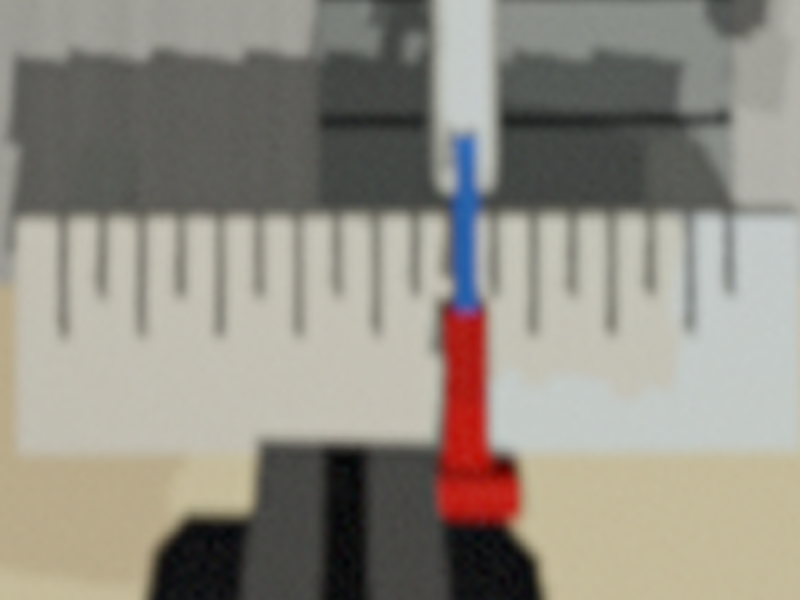

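```bash
python3 - <<'E'
import cv2,numpy as np
i=cv2.imread("pics/w6.png").astype(float)
for r in range(222,272,2):
    row=i[r,285:320];b=np.clip(row[:,0]-row[:,2]-25,0,None);d=np.clip(row[:,2]-row[:,0]-60,0,None);c=np.arange(285,320)
    print(r,*(f"{(w*c).sum()/w.sum():.2f}({w.sum():.0f})" if w.sum()>60 else "-" for w in(b,d)))
E
python3 - <<'E'
import sys;sys.path.insert(0,'.')
from fit import *
y=np.radians(8.5);P0=np.array([.6605,-.158,.1155])
for k in(0,.01,.02):print(proj("wrist",P0-k*np.array([-np.sin(y),np.cos(y),0])),proj("wrist",P0+.001*np.array([np.cos(y),np.sin(y),0])))
E
```

```text
222 300.96(233) -
224 301.02(265) -
226 300.95(403) -
228 300.68(388) -
230 300.48(310) -
232 300.45(297) -
234 300.44(303) -
236 300.39(301) -
238 300.42(294) -
240 300.55(276) -
242 300.55(315) -
244 - -
246 - 300.29(506)
248 - 300.31(586)
250 - 300.29(576)
252 - 300.42(540)
254 - 300.44(521)
256 - 300.29(535)
258 - 300.23(557)
260 - 300.18(632)
262 - 300.13(671)
264 - 300.09(684)
266 - 300.26(763)
268 - 300.73(832)
270 - 302.35(982)
(np.float64(234.4943296723023), np.float64(290.45310710518976)) (np.float64(234.47296157027017), np.float64(291.8512681535399))
(np.float64(247.24828501622855), np.float64(290.3698640391001)) (np.float64(234.47296157027017), np.float64(291.8512681535399))
(np.float64(259.68295803443624), np.float64(290.28870487867147)) (np.float64(234.47296157027017), np.float64(291.8512681535399))
```

Request:
play_rows(
  rows="0 -0.13 0 0 0 0 1; 0 -0.13 0.1 0 0 0 1; 0 0 0.1 0 0 0 1; 0 0 0 0 0 0 1; 0 0 0 0 0 0 1",
)

```text
time_s: 13.5
position: [0.6344, -0.0805, 0.2979]
tcp_rot: [-1.568, -0.139, 0.089]
force: [0.6, -0.1, -0.5]
opening: 0.0
```

```bash
python3 - <<'E'
from h import *
a=cv2.imread("pics/side0.png");b=save("side","sideF")[:,:,::-1]
cv2.imwrite("pics/F.png",np.hstack([cv2.resize(x[130:340,190:470],(400,300)) for x in(a,b)]))
s=arm.sense();print(s["time_s"],s["position"],s["force"],s["qvel"].round(3) if hasattr(s["qvel"],"round") else s["qvel"])
E
```

```text
13.55 [ 0.63427256 -0.08051516  0.29743978] [ 0.18766788 -0.35674654  0.1752844 ] [-0.016  0.023  0.004 -0.003 -0.003  0.001]
```

View pics/F.png

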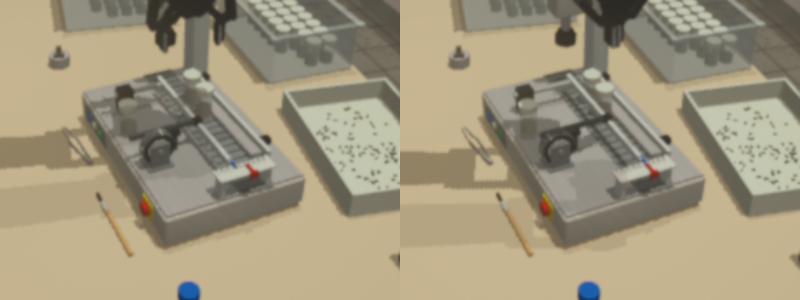

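The final side view (right) shows the pointer in line with the red mark. Vials, forceps, brush, spray and counter are where they were, and the arm is clear.

```bash
python3 -c "
from station import arm
print(arm.sign_off())"
```

```text
the job is handed in; nothing more can be done
None
```

I rolled the wheel with the shut fingertips in three full strokes and two short ones. After the last stroke I lifted the hand well clear and handed the job in at about 13.6 s.

- **Alignment:** in the last wrist-camera close-up, the pointer's centre is about 0.15 mm past the mark's centre. That is within what the picture can resolve.
- **Bystanders:** in the final side view the vials, forceps, brush, spray and counter stand where they were at the start, and nothing was touching the robot.
- **Press force:** most contact readings were 3 to 8 N. One touch-down, before the second stroke, read 12.9 N, a little over the suggested 10 N.
- **Checks that disagreed:** the trained networks still reported a gap of about 2.4 mm at the end. I set that aside, because their points sat off the blade and mark tips in the close-up, and the pixel-by-pixel colour measurement there agreed with what I saw.

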